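Hold the magnifier over the red specimen

TASK

Set the red specimen mount down, polished face up as it lies, on the table midway between the black and the white objective can. Then fetch the bench magnifier by its blue grip, carry it over the splash screen and finish while still holding it level and still, with the lens centred about a centimetre above the red mount and not touching it. Do not drop the mount, bump the screen or push any of the other things about.

Things in the scene. Friction and masses are not known exactly. Their poses are not given: they have to be found in the camera images.
- red_mount: specimen mount, a red round puck 30 mm in diameter and 14 mm high with a polished face on top, loose on the table to the left; origin: centre of its underside, z up
- black_can: black screw-lid objective can standing upright, 36 mm in diameter, 62 mm high, loose; origin: centre of its underside; its +y axis points at the white can, which stands 165 to 175 mm away (centre to centre)
- white_can: white screw-lid objective can standing upright, 34 mm in diameter, 55 mm high, loose; origin: centre of its underside; its -y axis points at the black can
- magnifier: bench magnifier, about 80 g, standing flat behind the splash screen: white lens ring (56 mm outside, 12 mm high, clear glass), a low aluminium arm (9 mm high) along its own -x, and at its end an upright blue grip. Origin: on the underside, below the centre of the lens; z up, x from grip to lens
- magnifier_grip (a point): the magnifier's upright grip, blue with three black lines and a silver top: 14 x 14 mm square, sides along the magnifier's x and y, from 8 to 68 mm above the underside, on a round foot (28 mm wide, 8 mm high). This point lies on the grip's axis, 45 mm above the underside, 60 mm from the lens centre along the magnifier's -x
- splash_screen: low whitish splash screen in an aluminium frame, fixed to the table: 170 mm long along its own y, 8 mm thick (its two end feet reach 13 mm to either side in x), 70 mm high; it stands between the magnifier and the cans. Origin: centre of its underside
- green_mount: bystander: green round specimen mount, 30 mm in diameter, 13 mm high, 65 to 100 mm from the red one; origin: centre of its underside
- black_mount: bystander: black round specimen mount, 30 mm in diameter, 17 mm high; origin: centre of its underside

How it is judged:
By the outcome, as a careful person would: the job done as asked, in the order asked, and still so for the second after the job is handed in, while the arm keeps its last pose, push and grip.
It also fails if it takes over 54 s, if anything falls off the work surface, if the arm or the gripper's body presses on something with over 40 N, if the wrist force passes 120 N, or if a joint passes its speed limit or range.

ROBOT

A 7-joint arm with a two-finger parallel gripper is mounted at the origin on a cart in front of the work surface, level with it; the furniture and walls round the work are solid. World frame = base frame: x ahead of the robot, y to its left, z up, the work surface at z = 0. Lengths are in m, angles in rad, forces in N, time in s.
With the tool pointing down it reaches from about 0.4 to 0.75 m from the base axis. Payload 19.5 kg.
Tool frame: the origin (TCP) lies at the very end of the fingers, on their centre line; the grasp point (between the pads) lies 19 mm behind it; z points along the fingers, y is the line along which they close (so a half turn about z gives the same grasp; the last joint's range is limited). The gripper opens to 85 mm and grips with 20 to 120 N. Pads are 22 mm wide; open, the fingers measure 114 mm over their backs; the gripper's body (76 mm by 85 mm) begins 54 mm behind the grasp point. The pads swing forward as they close: fully open they stand 13 mm farther back than shut.
Start: joints at [-1.319, 0.707, -0.028, 1.485, 0.022, 0.951, -0.075], TCP at [0.167, 0.55, 0.231] pointing down, gripper open.
Joint ranges: [-2.71, 2.71], [-0.32, 2.16], [-1.57, 1.52], [0, 2.45], [-1.46, 4.6], [0, 2.02], [-2.83, 2.83]. Speed limits (rad/s): [1.89, 1.89, 2.57, 2.57, 3.01, 3.01, 3.01].

INTERFACE

Orientations are given as a unit quaternion [w, x, y, z].
In Python, from cell import arm gives the robot as it stands.
- The arm moves only by the shell command python3 -m creep 'ROWS' [OPENING] [FORCE]. ROWS is JSON, a list of rows, each a list of 2 entries, a list of its own where there are three numbers: the shift along the tool's x, y, z scaled (see below), then the turn about the tool's z scaled (see below). A call has 1 to 8 rows; each row shifts and turns the commanded pose from where the row before left it, along the tool's axes as they then stand; what a row does not reach is not made up. The controller multiplies each number of a shift by 6 cm and each number of a turn by 5 degrees. A row lasts 1/8 s, in which the tool goes at most 62.5 mm and 10.7 degrees, less where a joint would pass 70% of its speed; a pose out of reach is approached as far as the arm can. A call with a number of a shift or a turn outside -1 to 1 is refused whole. A call with a gripper value outside its range is refused whole. OPENING is the opening, from -1 (shut) to 1 (fully open), set as the call begins (- or left out, the last holds). The fingers move at their own pace and stop on an object; FORCE is the grip in N (left out, the last holds). Time passes only in rows, so rows that do not move let the fingers close. It gives the time, the measured TCP pose, the force, the opening and the grip force at its end, in the units of the state.
- arm.get_state(): the state, without advancing time (a new reading comes with each control period).
- arm.snapshot(name): name is "side" or "top"; returns (picture, depth): 480x640x3 uint8, red, green, blue; 480x640 float32, m along the optical axis (not along the pixel's ray), 0 where there is no reading.
- arm.camera_model(name): a dict with "mtx" (3x3 intrinsics, pixels), "world_from_camera" (4x4, takes a point from camera to world coordinates). Camera axes: x right, y down, z forward; pixel columns grow to the right and rows downward; lengths in m; the calibration is good to about 2 mm. A picture is of the moment at which its call begins. camera_model takes no time and is no camera call.
- arm.job_done(): hands the job in; it is judged then, once.
The state is a dict: "time_s": time; "joint_positions": joint angles; "joint_velocities": joint speeds; "joint_torque": joint torques, N m; "tcp_pos": TCP position; "eef_rot": TCP orientation; "contact_force": force on the tool from outside, world axes, zero at the start; "moment": the same for the moment, N m; "grip_width": finger opening in m; "finger_force": force on a finger pad.
Only numpy, scipy, OpenCV 4.12 (cv2) and the standard library are available. Lean on these libraries where they do the work, as an engineer would, in place of code of your own. Each camera call takes 0.05 s, during which the arm holds its last target. There are 200 camera calls.

## Working session

There is one attempt and no reset: what is moved stays moved. The work goes in short steps, Python scripts to look and compute and a shell command to move; the robot and the scene stay as the last step left them, time stands still between calls to the robot, and variables do not carry over. Pictures are saved under pics/ and viewed, at most 10 in all, crops included, and the job is handed in when it is done.

```bash
mkdir -p pics; ls
python3 - <<'E'
from cell import arm
import cv2,numpy as np
for n in("top","side"):
    p,d=arm.snapshot(n); cv2.imwrite(f"pics/{n}0.png",p[:,:,::-1]); np.save(f"{n}0.npy",d)
    m=arm.camera_model(n); print(n,np.round(m["mtx"],1).tolist(),np.round(m["world_from_camera"],3).tolist())
s=arm.get_state(); print(s)
E
```

```text
pics
top [[440.3, 0.0, 318.7], [0.0, 440.3, 248.1], [0.0, 0.0, 1.0]] [[-0.052, -0.978, 0.204, 0.361], [-0.999, 0.05, -0.015, 0.377], [0.004, -0.205, -0.979, 0.916], [0.0, 0.0, 0.0, 1.0]]
side [[551.2, 0.0, 313.0], [0.0, 551.2, 242.8], [0.0, 0.0, 1.0]] [[-0.995, -0.057, 0.076, 0.444], [-0.094, 0.43, -0.898, 1.111], [0.019, -0.901, -0.433, 0.444], [0.0, 0.0, 0.0, 1.0]]
{'time_s': 0.1, 'joint_positions': array([-1.31874943,  0.70701801, -0.02763519,  1.4849602 ,  0.02202044,
        0.95088095, -0.07551718]), 'joint_velocities': array([ 0.00044493, -0.00268379,  0.00021745, -0.00199488, -0.00105923,
       -0.00073547,  0.00118252]), 'joint_torque': array([ 2.46322830e-03, -8.84288192e+01,  1.23694662e+00, -2.36455768e+01,
        1.69524917e-02,  5.15764434e-03,  2.39916460e-06]), 'tcp_pos': array([0.16641386, 0.55014714, 0.23088524]), 'eef_rot': array([-5.39753990e-05,  1.46342014e-01,  9.89233937e-01, -4.78697786e-04]), 'contact_force': array([-0.37657803, -0.17621068, -0.39622654]), 'moment': array([-0.05078869, -0.00107641, -0.06222354]), 'finger_force': 0.0, 'grip_width': 0.0851605839062079}
```

View pics/top0.png

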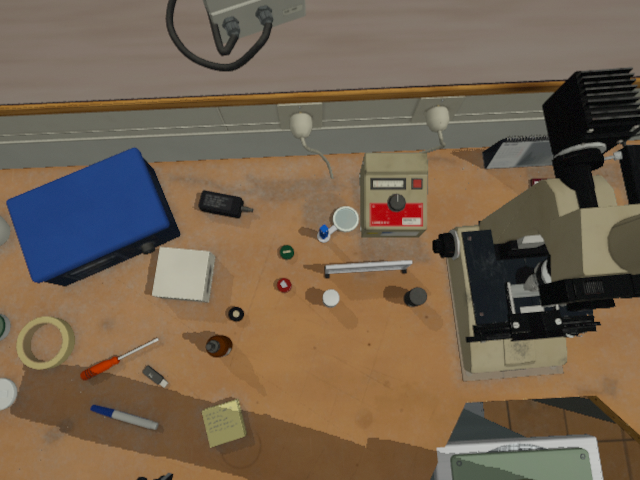

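View pics/side0.png

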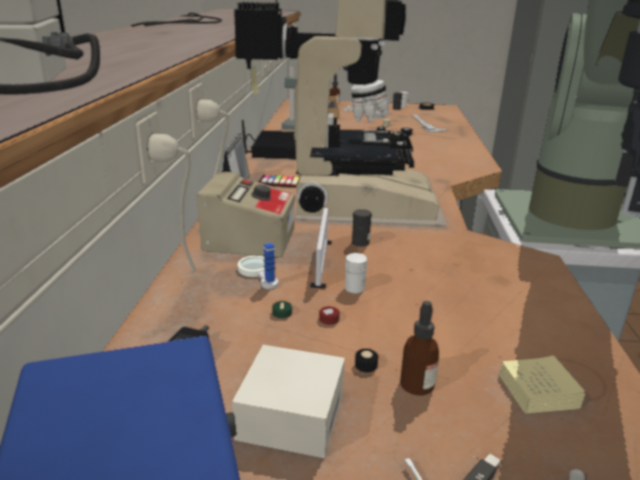

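The top view shows the red mount at (285,285), green (287,252), black mount (236,314), white can (331,298), black can (415,297), screen from (326,270) to (410,266), magnifier lens at (345,219) and grip at (324,232). The side view agrees. I'll enlarge for accuracy.

```bash
cat > h.py <<'E'
import numpy as np
from cell import arm
def px2w(n,u,v,z):
    m=arm.camera_model(n);T=m["world_from_camera"]
    r=T[:3,:3]@np.linalg.solve(m["mtx"],[u,v,1.]);t=(z-T[2,3])/r[2]
    return T[:3,3]+t*r
def cloud(n,d):
    m=arm.camera_model(n);T=m["world_from_camera"];v,u=np.mgrid[:480,:640]
    p=np.stack([u,v,np.ones_like(u)],-1)@np.linalg.inv(m["mtx"]).T*d[...,None]
    return p@T[:3,:3].T+T[:3,3]
E
python3 - <<'E'
import cv2
p=cv2.imread("pics/top0.png")[200:330,220:440]
c=cv2.resize(p,None,fx=3.6,fy=3.6,interpolation=cv2.INTER_CUBIC)
for i in range(0,220,20): cv2.putText(c,str(220+i),(int((i+.5)*3.6),10),0,.35,(255,255,255));cv2.line(c,(int((i+.5)*3.6),12),(int((i+.5)*3.6),18),(255,255,255))
for i in range(10,130,10): cv2.putText(c,str(200+i)+"-",(0,int((i+.5)*3.6)+4),0,.35,(255,255,255))
cv2.imwrite("pics/topc.png",c)
p=cv2.imread("pics/side0.png")[200:380,220:400]
cv2.imwrite("pics/sidec.png",cv2.resize(p,None,fx=3.3,fy=3.3,interpolation=cv2.INTER_CUBIC))
import numpy as np
from h import *
for n in("top","side"):
    d=np.load(n+"0.npy");P=cloud(n,d)
    print(n,"table z",np.round(np.median(P[300:330,345:400,2] if n=="top" else P[300:330,420:480,2]),4))
    if n=="top": R=dict(red=(275,277,294,293,.008,.02),green=(278,244,296,260,.008,.02),blk=(227,305,245,322,.01,.022),white=(320,288,342,308,.048,.06),black=(402,286,428,308,.055,.068),lens=(330,204,360,234,.007,.016),grip=(314,222,334,244,.06,.075),scr=(320,255,415,280,.06,.075))
    else: R=dict(red=(315,303,345,328,.008,.02),green=(268,298,296,322,.008,.02),blk=(352,345,382,375,.01,.022),white=(340,250,370,296,.045,.06),black=(348,205,376,248,.05,.068),lens=(234,252,268,282,.007,.016),grip=(258,238,280,292,.055,.075),scr=(308,205,332,292,.06,.075))
    for k,(a,b,c_,e,z0,z1) in R.items():
        q=P[b:e,a:c_].reshape(-1,3);q=q[(q[:,2]>z0)&(q[:,2]<z1)]
        if len(q)<3: print(k,len(q));continue
        print(k,len(q),"mid",np.round((q.min(0)+q.max(0))/2,4),"ext",np.round(np.ptp(q,0),4),"mean",np.round(q.mean(0),4))
E
```

```text
top table z 0.0002
red 169 mid [0.4763 0.4395 0.0132] ext [0.0294 0.0276 0.0096] mean [0.4758 0.4394 0.0141]
green 163 mid [0.5457 0.4319 0.0125] ext [0.03   0.0295 0.0085] mean [0.5454 0.4311 0.0129]
blk 179 mid [0.422  0.5393 0.0158] ext [0.0285 0.0291 0.0101] mean [0.422  0.539  0.0169]
white 221 mid [0.4409 0.3466 0.0535] ext [0.0312 0.0316 0.0109] mean [0.4412 0.3463 0.055 ]
black 265 mid [0.4344 0.1775 0.0611] ext [0.0332 0.0352 0.0119] mean [0.4348 0.1779 0.062 ]
lens 449 mid [0.6109 0.3065 0.0115] ext [0.0536 0.0612 0.0089] mean [0.6099 0.3051 0.0098]
grip 59 mid [0.5767 0.3524 0.0683] ext [0.0161 0.0179 0.0131] mean [0.576  0.3528 0.0707]
scr 378 mid [0.5005 0.2694 0.0673] ext [0.0096 0.1686 0.0138] mean [0.5002 0.2705 0.0697]
side table z 0.0007
red 244 mid [0.4762 0.4427 0.0122] ext [0.0281 0.0309 0.0081] mean [0.476  0.4449 0.0134]
green 228 mid [0.5459 0.4338 0.0116] ext [0.0299 0.0353 0.0072] mean [0.5453 0.4364 0.0125]
blk 365 mid [0.4225 0.5425 0.0148] ext [0.0292 0.0307 0.0095] mean [0.4223 0.545  0.0163]
white 286 mid [0.4417 0.3489 0.051 ] ext [0.0331 0.0363 0.0119] mean [0.4417 0.3536 0.0528]
black 228 mid [0.4353 0.1805 0.0571] ext [0.0348 0.0386 0.014 ] mean [0.4354 0.186  0.0589]
lens 525 mid [0.6157 0.3149 0.0114] ext [0.0742 0.0963 0.0088] mean [0.6145 0.3055 0.0099]
grip 138 mid [0.5771 0.3565 0.0642] ext [0.0182 0.0164 0.0176] mean [0.5768 0.3583 0.0656]
scr 240 mid [0.5005 0.2715 0.066 ] ext [0.0092 0.1707 0.012 ] mean [0.5003 0.286  0.0693]
```

View pics/topc.png

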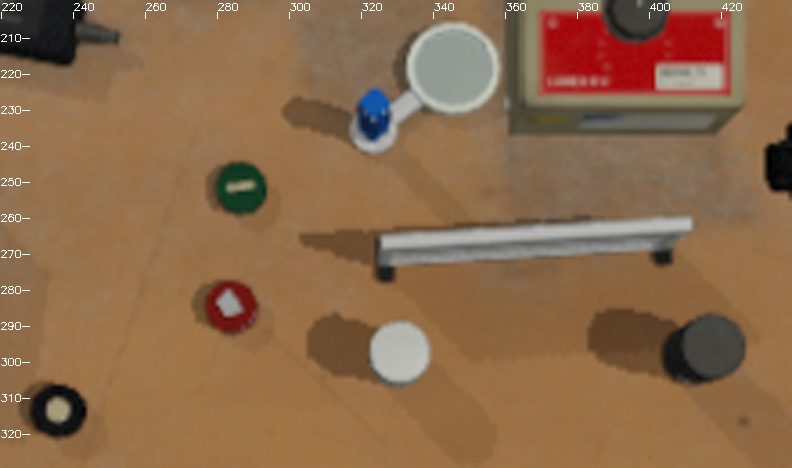

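View pics/sidec.png

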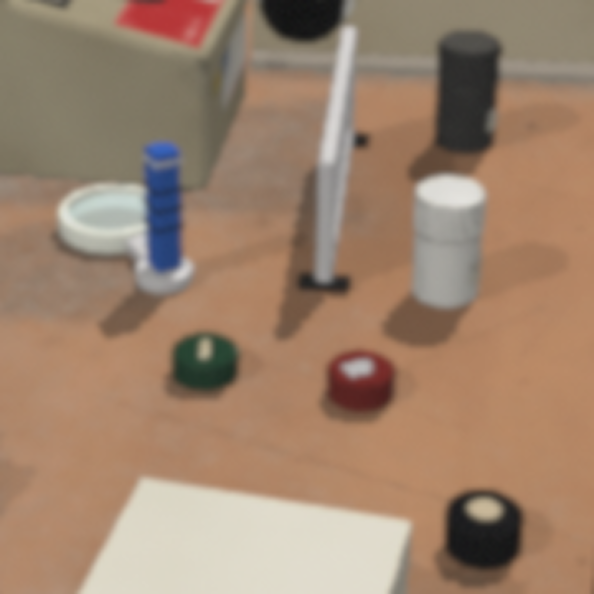

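The crops show the grip standing at crop (374,100) on its foot at (374,133), the lens ring at crop centre (453,68), the cans clear of the screen, and about 40 mm of gap between the green and red mounts. The depth figures agree within 3 mm.

```bash
cat >> h.py <<'E'
from scipy.spatial.transform import Rotation as Rn
def rot(s): 
    q=s["eef_rot"];return Rn.from_quat([q[1],q[2],q[3],q[0]]).as_matrix()
def go(t,s=None,frm=None):
    s=s or arm.get_state();R=rot(s);d=R.T@(np.array(t)-(s["tcp_pos"] if frm is None else np.array(frm)))/.06
    n=int(np.ceil(np.linalg.norm(d)))or 1
    print("to",t,"units total",np.round(d,3),"norm",round(np.linalg.norm(d),2),"closing deg",round(np.degrees(np.arctan2(R[1,1],R[0,1])),1));return d
E
python3 - <<'E'
from h import *
print("lens",px2w("top",345.5,218.7,.012))
for u,v in((323.5,226),(323.8,227)): print("grip top",px2w("top",u,v,.068))
P=cloud("top",np.load("top0.npy"));q=P[150:240,355:435].reshape(-1,3);q=q[q[:,2]>.03]
print("box",q.min(0),q.max(0))
go([.476,.4405,.10]); go([.476,.4405,.003],frm=[.476,.4405,.10])
E
```

```text
lens [0.61124851 0.30282167 0.012     ]
grip top [0.58296294 0.35207726 0.068     ]
grip top [0.58088257 0.35159198 0.068     ]
box [0.36134555 0.13282727 0.03000208] [0.71646993 0.37658228 0.91631111]
to [0.476, 0.4405, 0.1] units total [-5.468 -0.253  2.182] norm 5.89 closing deg 73.2
to [0.476, 0.4405, 0.003] units total [0.    0.002 1.617] norm 1.62 closing deg 73.2
```

```bash
python3 -m creep '[[[-0.6,-0.03,0.2],0],[[-0.6,-0.03,0.2],0],[[-0.6,-0.03,0.2],0],[[-0.6,-0.03,0.2],0],[[-0.6,-0.03,0.2],0],[[-0.6,-0.03,0.2],0],[[-0.6,-0.03,0.2],0],[[-0.6,-0.03,0.2],0]]' 0.3 40
python3 - <<'E'
from h import *
go([.476,.4405,.10])
E
```

```text
time_s: 1.1
tcp_pos: [0.439, 0.4525, 0.1346]
eef_rot: [-0.0, 0.146, 0.989, -0.0]
contact_force: [0.1, 0.0, -0.9]
grip_width: 0.0557
finger_force: 0.0
to [0.476, 0.4405, 0.1] units total [-0.649 -0.013  0.576] norm 0.87 closing deg 73.2
```

```bash
python3 -m creep '[[[-0.3,0,0.3],0],[[-0.3,0,0.3],0],[[-0.04,0,0.3],0],[[0,0,0.3],0],[[0,0,0.3],0],[[0,0,0.3],0],[[0,0,0],0],[[0,0,0],0]]'
python3 - <<'E'
from h import *
go([.476,.4405,.003])
p,d=arm.snapshot("side"); 
import cv2; cv2.imwrite("pics/s1.png",cv2.resize(p[200:380,220:460,::-1],None,fx=3.3,fy=3.3,interpolation=cv2.INTER_CUBIC))
E
```

```text
time_s: 2.1
tcp_pos: [0.4749, 0.4422, 0.0277]
eef_rot: [0.0, 0.146, 0.989, 0.0]
contact_force: [-0.4, 0.5, 0.9]
grip_width: 0.0558
finger_force: 0.0
to [0.476, 0.4405, 0.003] units total [-0.026 -0.023  0.412] norm 0.41 closing deg 73.2
```

View pics/s1.png

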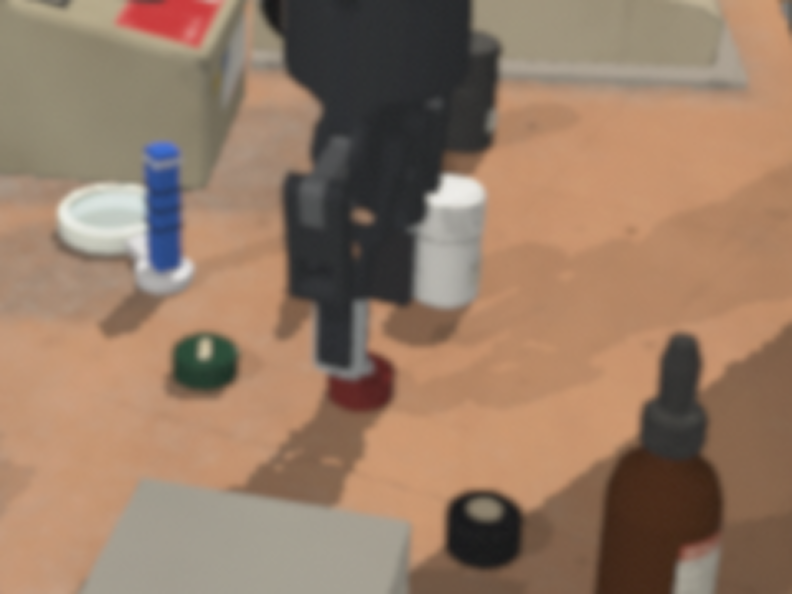

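The view shows the gripper straddling the red mount at crop (361,382), with nothing else nearby. I'm going down.

```bash
python3 -m creep '[[[-0.02,-0.02,0.15],0],[[0,0,0.15],0],[[0,0,0.1],0],[[0,0,0],0]]'
python3 -m creep '[[[0,0,0],0],[[0,0,0],0],[[0,0,0],0],[[0,0,0],0],[[0,0,0],0],[[0,0,0],0]]' -0.9 40
```

```text
time_s: 2.65
tcp_pos: [0.4753, 0.4404, 0.0027]
eef_rot: [-0.0, 0.146, 0.989, -0.0]
contact_force: [0.1, 0.5, 0.6]
grip_width: 0.0554
finger_force: 0.0
time_s: 3.4
tcp_pos: [0.4756, 0.4407, 0.0038]
eef_rot: [0.0, 0.146, 0.989, 0.0]
contact_force: [-0.8, -0.6, 6.0]
grip_width: 0.0283
finger_force: 39.3
```

```bash
python3 -m creep '[[[0,0,-0.1],0],[[0,0,-0.2],0],[[0,0,-0.2],0],[[0,0,-0.2],0],[[0,0,0],0],[[0,0,0],0]]'
python3 - <<'E'
from h import *
s=arm.get_state();print(s["grip_width"],s["finger_force"])
p,d=arm.snapshot("side"); 
import cv2; cv2.imwrite("pics/s2.png",cv2.resize(p[210:350,260:440,::-1],None,fx=4.2,fy=4.2,interpolation=cv2.INTER_CUBIC))
E
```

```text
time_s: 4.15
tcp_pos: [0.4754, 0.4404, 0.0451]
eef_rot: [-0.0, 0.146, 0.989, -0.0]
contact_force: [0.2, -0.7, 0.4]
grip_width: 0.0282
finger_force: 39.4
0.02817371913134659 39.41515266895294
```

View pics/s2.png

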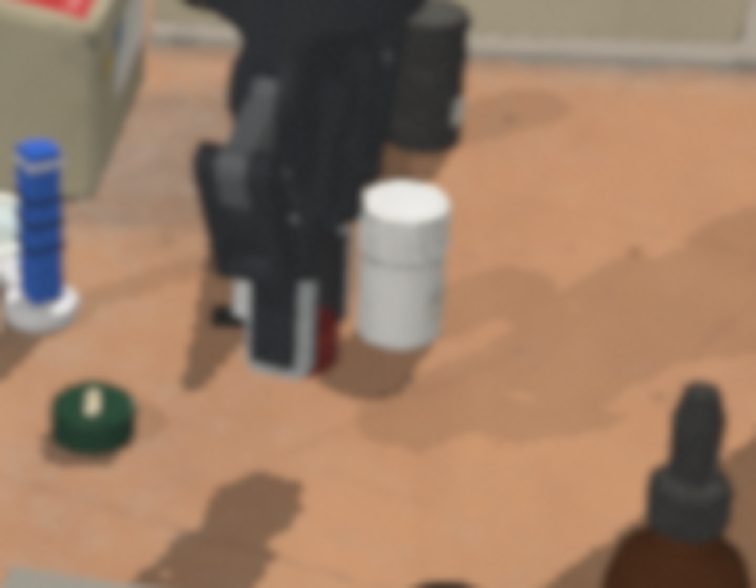

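The view shows the red mount held between the finger tips at crop (320,340), clear of the table. I'm carrying it over.

```bash
python3 -m creep '[[[0,0,-0.3],0],[[0,0,-0.4],0],[[0,0,-0.4],0],[[0,-0.3,0],0],[[0,-0.4,0],0],[[0,-0.4,0],0],[[0,-0.4,0],0],[[0,-0.3,0],0]]'
python3 - <<'E'
from h import *
go([.438,.263,.11]);go([.438,.263,.003])
E
```

```text
time_s: 5.2
tcp_pos: [0.4443, 0.3364, 0.1124]
eef_rot: [0.0, 0.147, 0.989, 0.0]
contact_force: [0.4, 1.1, 0.1]
grip_width: 0.0277
finger_force: 39.5
to [0.438, 0.263, 0.11] units total [-0.254 -1.2    0.039] norm 1.23 closing deg 73.1
to [0.438, 0.263, 0.003] units total [-0.253 -1.201  1.822] norm 2.2 closing deg 73.1
```

```bash
python3 -m creep '[[[-0.06,-0.3,0],0],[[-0.06,-0.3,0],0],[[-0.06,-0.3,0],0],[[-0.07,-0.3,0.2],0],[[0,0,0.3],0],[[0,0,0.3],0],[[0,0,0.3],0],[[0,0,0],0]]'
python3 - <<'E'
from h import *
go([.438,.263,.003])
E
```

```text
time_s: 6.2
tcp_pos: [0.4376, 0.2638, 0.0453]
eef_rot: [-0.0, 0.146, 0.989, -0.0]
contact_force: [0.8, 0.4, -0.1]
grip_width: 0.0278
finger_force: 39.5
to [0.438, 0.263, 0.003] units total [-0.01  -0.01   0.704] norm 0.7 closing deg 73.2
```

```bash
python3 -m creep '[[[-0.01,-0.01,0.3],0],[[0,0,0.2],0],[[0,0,0.08],0],[[0,0,0.05],0],[[0,0,0.03],0],[[0,0,0],0],[[0,0,0],0]]'
```

```text
time_s: 7.08
tcp_pos: [0.4382, 0.2632, 0.0059]
eef_rot: [0.0, 0.146, 0.989, 0.0]
contact_force: [0.1, 0.0, 0.3]
grip_width: 0.028
finger_force: 39.5
```

```bash
python3 -m creep '[[[0,0,0.017],0],[[0,0,0.017],0],[[0,0,0],0],[[0,0,0],0]]'
```

```text
time_s: 7.58
tcp_pos: [0.4382, 0.2631, 0.0037]
eef_rot: [0.0, 0.146, 0.989, -0.0]
contact_force: [-0.6, 0.4, 4.7]
grip_width: 0.0279
finger_force: 40.0
```

```bash
python3 -m creep '[[[0,0,0],0],[[0,0,0],0],[[0,0,0],0],[[0,0,-0.2],0],[[0,0,-0.4],0],[[0,0,-0.5],0],[[0,0,-0.5],0],[[0,0,-0.6],0]]' 0.2
python3 - <<'E'
from h import *
go([.438,.263,.18]); go([.5775,.3535,.16])
E
```

```text
time_s: 8.57
tcp_pos: [0.438, 0.263, 0.1373]
eef_rot: [0.0, 0.146, 0.989, -0.0]
contact_force: [-0.3, 0.2, -0.5]
grip_width: 0.0513
finger_force: 0.0
to [0.438, 0.263, 0.18] units total [-0.     0.001 -0.712] norm 0.71 closing deg 73.2
to [0.5775, 0.3535, 0.16] units total [-1.789  2.118 -0.379] norm 2.8 closing deg 73.2
```

```bash
python3 -m creep '[[[0,0,-0.1],0.95],[[0,0,-0.1],0.95],[[0,0,-0.1],0.95],[[0,0,-0.1],0.95],[[0,0,0],0.95],[[0,0,0],0.95],[[0,0,0],0.95],[[0,0,0],0.95]]'
python3 - <<'E'
from h import *
import cv2
p,d=arm.snapshot("top"); np.save("t3.npy",d)
cv2.imwrite("pics/t3f.png",p[:,:,::-1])
a=cv2.resize(p[200:310,290:380,::-1],None,fx=4.4,fy=4.4,interpolation=cv2.INTER_CUBIC)
q,e=arm.snapshot("side"); np.save("s3.npy",e)
b=cv2.resize(q[230:350,230:320,::-1],None,fx=4.4,fy=4.4,interpolation=cv2.INTER_CUBIC)
c=np.zeros((530,800,3),np.uint8);c[:a.shape[0],:a.shape[1]]=a;c[:b.shape[0],400:400+b.shape[1]]=b
cv2.imwrite("pics/t3.png",c)
P=cloud("top",d).reshape(-1,3)
def sl(P,lo,hi,x0,x1,y0,y1):
    m=(P[:,2]>lo)&(P[:,2]<hi)&(P[:,0]>x0)&(P[:,0]<x1)&(P[:,1]>y0)&(P[:,1]<y1);return P[m]
for n,D in(("top",d),("side",e)):
    P=cloud(n,D).reshape(-1,3)
    for lo,hi in((.062,.075),(.03,.06),(.005,.012)):
        g=sl(P,lo,hi,.555,.598,.335,.375)
        if len(g)>3: print(n,lo,len(g),np.round(g.min(0),4),np.round(g.max(0),4),np.round(g.mean(0),4))
    r=sl(P,.009,.016,.565,.65,.26,.345); 
    if len(r)>20:
        (cx,cy),(w,h),an=cv2.fitEllipse(cv2.convexHull(r[:,:2].astype(np.float32)*1000)) ; print(n,"ring",len(r),cx,cy,w,h)
print("foot",px2w("top",323.4,235.2,.008))
go([.5775,.3535,.16])
E
```

```text
time_s: 9.57
tcp_pos: [0.438, 0.2632, 0.1604]
eef_rot: [-0.0, 0.462, 0.887, 0.0]
contact_force: [0.4, -0.0, -0.2]
grip_width: 0.051
finger_force: 0.0
top 0.062 55 [0.5686 0.3435 0.0636] [0.5841 0.3613 0.0741] [0.5761 0.3529 0.0711]
top 0.03 33 [0.5681 0.3431 0.0309] [0.5777 0.3613 0.0589] [0.5722 0.3533 0.0451]
top 0.005 76 [0.5638 0.3351 0.0054] [0.5933 0.3655 0.0119] [0.5753 0.3498 0.0082]
top ring 290 581.5848388671875 308.2144470214844 68.85017395019531 115.40161895751953
side 0.062 94 [0.568  0.3483 0.062 ] [0.5859 0.3649 0.0731] [0.5767 0.3578 0.0687]
side 0.03 188 [0.5681 0.3514 0.03  ] [0.5865 0.3658 0.0599] [0.5764 0.3593 0.0451]
side 0.005 120 [0.5638 0.335  0.0051] [0.5966 0.3687 0.0118] [0.5784 0.3575 0.0081]
side ring 303 603.772216796875 287.5552978515625 82.76874542236328 115.45146942138672
foot [0.57853145 0.35164044 0.008     ]
to [0.5775, 0.3535, 0.16] units total [-0.106  2.767  0.006] norm 2.77 closing deg 35.1
```

View pics/t3.png

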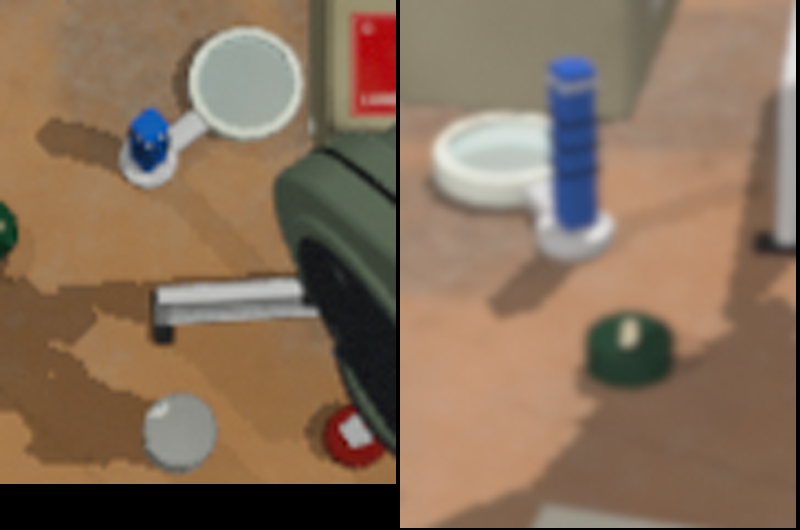

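The view shows the magnifier unmoved, with its grip at left-crop (150,135), and the red mount standing at (352,435). The grip axis is at about (0.5775, 0.353) and the magnifier's x at −56°, which matches the tool at 35°.

```bash
python3 -m creep '[[[-0.02,0.4,0],0],[[-0.02,0.4,0],0],[[-0.02,0.5,0],0],[[-0.02,0.5,0],0],[[-0.02,0.5,0],0],[[-0.01,0.46,0],0],[[0,0,0.2],0],[[0,0,0],0]]'
python3 - <<'E'
from h import *
go([.5775,.353,.026])
E
```

```text
time_s: 10.68
tcp_pos: [0.5765, 0.3525, 0.1468]
eef_rot: [-0.001, 0.46, 0.888, -0.001]
contact_force: [-0.4, 0.4, 0.5]
grip_width: 0.0512
finger_force: 0.0
to [0.5775, 0.353, 0.026] units total [-0.003  0.022  2.014] norm 2.01 closing deg 35.2
```

```bash
python3 -m creep '[[[0,0.02,0.3],0],[[0,0,0.3],0],[[0,0,0.3],0],[[0,0,0.3],0],[[0,0,0.3],0],[[0,0,0.3],0],[[0,0,0.2],0],[[0,0,0],0]]'
python3 - <<'E'
from h import *
go([.5775,.353,.026])
E
```

```text
time_s: 11.68
tcp_pos: [0.578, 0.3536, 0.0268]
eef_rot: [-0.0, 0.46, 0.888, -0.001]
contact_force: [0.6, -0.1, 0.9]
grip_width: 0.0514
finger_force: 0.0
to [0.5775, 0.353, 0.026] units total [-0.003 -0.013  0.013] norm 0.02 closing deg 35.2
```

```bash
python3 -m creep '[[[0,0,0],0],[[0,0,0],0],[[0,0,0],0],[[0,0,0],0],[[0,0,0],0],[[0,0,0],0],[[0,0,0],0],[[0,0,0],0]]' -1 70
python3 -m creep '[[[0,0,-0.1],0],[[0,0,-0.2],0],[[0,0,-0.3],0],[[0,0,-0.3],0],[[0,0,-0.3],0],[[0,0,-0.3],0],[[0,0,-0.2],0],[[0,0,0],0]]'
python3 - <<'E'
from h import *
import cv2
p,d=arm.snapshot("top"); np.save("t4.npy",d)
a=cv2.resize(p[160:330,280:380,::-1],None,fx=3.5,fy=3.5,interpolation=cv2.INTER_CUBIC)
q,e=arm.snapshot("side"); np.save("s4.npy",e)
b=cv2.resize(q[180:350,220:340,::-1],None,fx=3.5,fy=3.5,interpolation=cv2.INTER_CUBIC)
c=np.zeros((595,775,3),np.uint8);c[:a.shape[0],:a.shape[1]]=a;c[:b.shape[0],355:355+b.shape[1]]=b
cv2.imwrite("pics/t4.png",c)
E
```

```text
time_s: 12.68
tcp_pos: [0.5786, 0.354, 0.0283]
eef_rot: [0.0, 0.46, 0.888, 0.0]
contact_force: [-0.5, -0.6, 6.9]
grip_width: 0.013
finger_force: 68.2
time_s: 13.68
tcp_pos: [0.5786, 0.354, 0.1304]
eef_rot: [0.0, 0.46, 0.888, 0.0]
contact_force: [-0.9, 0.1, -1.1]
grip_width: 0.0133
finger_force: 68.1
```

View pics/t4.png

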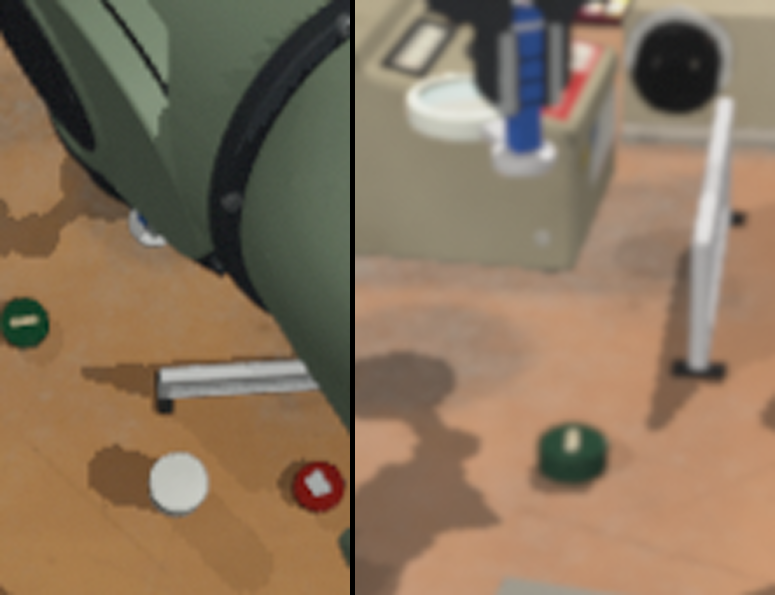

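The view shows the magnifier held upright off the table, with the foot at right-crop (525,155) and the lens ring at (457,105). The red mount is free between the cans at left-crop (318,486). I'm measuring the ring's level and the mount.

Run:
```python
from h import *
for f,n in(("t4","top"),("t3","top"),("s4","side"),("s3","side")):
    P=cloud(n,np.load(f+".npy")).reshape(-1,3)
    def mid(nm,c,r,lo,hi):
        m=(np.hypot(P[:,0]-c[0],P[:,1]-c[1])<r)&(P[:,2]>lo)&(P[:,2]<hi);q=P[m]
        if len(q)>20: print(f,nm,len(q),np.round((q.min(0)+q.max(0))/2,4),np.round(np.ptp(q,0),4))
    mid("red",(.438,.263),.03,.009,.02);mid("white",(.441,.347),.03,.046,.06);mid("black",(.435,.178),.03,.053,.068)
    mid("grn",(.5455,.432),.025,.008,.02)
P=cloud("side",np.load("s4.npy")).reshape(-1,3)
m=(P[:,2]>.107)&(P[:,2]<.122)&(np.hypot(P[:,0]-.611,P[:,1]-.303)<.036);q=P[m]
A=np.c_[q[:,:2]-[.611,.303],np.ones(len(q))]
w=np.ones(len(q),bool)
for _ in range(4):
    k=np.linalg.lstsq(A[w],q[w,2],rcond=None)[0];r=q[:,2]-A@k;w=abs(r)<.0015
print("plane",len(q),w.sum(),k); t=q[w];print(t.min(0),t.max(0),(t.min(0)+t.max(0))/2)
```

```text
t4 red 169 [0.4384 0.2627 0.0137] [0.029  0.0274 0.0085]
t4 white 223 [0.4411 0.3467 0.0532] [0.0313 0.0316 0.0113]
t4 grn 165 [0.5454 0.4319 0.0127] [0.0294 0.0293 0.009 ]
t3 red 125 [0.4385 0.2641 0.0138] [0.0292 0.0248 0.0072]
t3 white 225 [0.4408 0.3467 0.0527] [0.0315 0.0315 0.013 ]
t3 grn 164 [0.5458 0.4319 0.0129] [0.0301 0.0294 0.0089]
s4 white 273 [0.4417 0.349  0.0516] [0.033  0.0364 0.0109]
s4 black 198 [0.4353 0.1795 0.0584] [0.0348 0.038  0.0105]
s4 grn 227 [0.5457 0.434  0.0116] [0.0295 0.0303 0.0072]
s3 white 268 [0.4417 0.3487 0.0516] [0.033  0.0355 0.0109]
s3 black 196 [0.4353 0.1801 0.0583] [0.0348 0.0365 0.0105]
s3 grn 233 [0.5457 0.4344 0.0118] [0.0292 0.0311 0.0076]
plane 321 209 [0.00208709 0.01385067 0.10975102]
[0.592003   0.27914454 0.10843058] [0.6377674  0.33539876 0.11144419] [0.6148852  0.30727165 0.10993739]
```

The mount lies within about 1 mm of midway and the magnifier is level. Now I'll raise it and carry it over the screen.

```bash
python3 -m creep '[[[0,0,-0.15],0],[[0,-0.1,-0.15],0],[[0.06,-0.25,0],0],[[0.1,-0.35,0],0],[[0.1,-0.4,0],0],[[0.1,-0.4,0],0],[[0.1,-0.4,0],0],[[0.1,-0.4,0],0]]'
python3 -m creep '[[[0.1,-0.35,0],0],[[0.1,-0.3,0],0],[[0.1,-0.25,0],0],[[0.06,-0.15,0],0],[[0.05,-0.08,0],-0.2],[[0,0,0],-0.5],[[0,0,0],-0.8],[[0,0,0],-0.9]]'
python3 - <<'E'
from h import *
go([.380,.2785,.14])
E
```

```text
time_s: 14.78
tcp_pos: [0.4452, 0.3014, 0.1483]
eef_rot: [0.0, 0.46, 0.888, 0.0]
contact_force: [0.6, 1.0, -0.6]
grip_width: 0.0131
finger_force: 68.2
time_s: 15.78
tcp_pos: [0.377, 0.2829, 0.1476]
eef_rot: [0.0, 0.363, 0.932, 0.0]
contact_force: [0.6, -0.1, -1.1]
grip_width: 0.0128
finger_force: 68.1
to [0.38, 0.2785, 0.14] units total [-0.086 -0.021  0.127] norm 0.15 closing deg 47.4
```

```bash
python3 -m creep '[[[0,0,0],-0.9],[[0,0,0],-0.9],[[0,0,0],-0.9],[[0,0,0],-0.9],[[0,0,0],-0.9],[[0,0,0],-0.6],[[0,0,0],-0.3],[[0,0,0],0]]'
python3 - <<'E'
from h import *
import cv2
s=arm.get_state();R=rot(s);print(s["tcp_pos"],-R[:,0],"lens est",s["tcp_pos"]-.06*R[:,0])
lens_t=np.array([.4382,.263,0]);g=lens_t+.06*R[:,0];g[2]=.085
print(R[:,0]);go(g)
# tool x points opposite magnifier x?
E
```

```text
time_s: 16.77
tcp_pos: [0.3767, 0.2828, 0.1476]
eef_rot: [0.0, 0.138, 0.99, -0.0]
contact_force: [-1.0, -0.5, -0.9]
grip_width: 0.0134
finger_force: 68.1
[0.37668064 0.28283142 0.14762996] [ 9.61990853e-01 -2.73081668e-01  1.85292958e-05] lens est [0.43440009 0.26644652 0.14763108]
[-9.61990853e-01  2.73081668e-01 -1.85292958e-05]
to [0.38048055 0.2793849  0.085     ] units total [-0.077 -0.038  1.044] norm 1.05 closing deg 74.2
```

```bash
python3 -m creep '[[[-0.04,-0.02,0.1],0],[[-0.04,-0.02,0.2],0],[[0,0,0.2],0],[[0,0,0.2],0],[[0,0,0.2],0],[[0,0,0.1],0],[[0,0,0],0],[[0,0,0],0]]'
python3 - <<'E'
from h import *
import cv2
p,d=arm.snapshot("top"); np.save("t5.npy",d)
a=cv2.resize(p[240:340,300:430,::-1],None,fx=4.,fy=4.,interpolation=cv2.INTER_CUBIC)
q,e=arm.snapshot("side"); np.save("s5.npy",e)
b=cv2.resize(q[190:310,300:420,::-1],None,fx=4.,fy=4.,interpolation=cv2.INTER_CUBIC)
b=b[:, :280+200]
c=np.zeros((595,800,3),np.uint8);c[:400,:400]=a[:, :400];c[:b.shape[0],405:405+395]=b[:,:395]
cv2.imwrite("pics/t5.png",c)
for n,D in(("top",d),("side",e)):
    P=cloud(n,D).reshape(-1,3)
    for lo,hi in((.05,.06),(.06,.066),(.066,.075)):
        m=(P[:,2]>lo)&(P[:,2]<hi)&(np.hypot(P[:,0]-.438,P[:,1]-.263)<.035);t=P[m]
        if len(t)>5: print(n,lo,len(t),np.round(t.min(0),4),np.round(t.max(0),4),np.round((t.min(0)+t.max(0))/2,4))
s=arm.get_state();R=rot(s);print(s["tcp_pos"],"lens est",s["tcp_pos"]-.06*R[:,0])
E
```

```text
time_s: 17.77
tcp_pos: [0.3806, 0.2793, 0.0879]
eef_rot: [0.0, 0.138, 0.99, 0.0]
contact_force: [-0.3, -0.6, -1.4]
grip_width: 0.0133
finger_force: 68.1
top 0.066 52 [0.4385 0.2669 0.0664] [0.4647 0.2896 0.0746] [0.4516 0.2782 0.0705]
side 0.06 94 [0.4069 0.2664 0.0604] [0.4654 0.2936 0.066 ] [0.4361 0.28   0.0632]
side 0.066 457 [0.4038 0.2368 0.066 ] [0.4657 0.2927 0.0739] [0.4348 0.2648 0.0699]
[0.38069186 0.2793389  0.08797273] lens est [0.43841371 0.26296248 0.08799499]
```

View pics/t5.png

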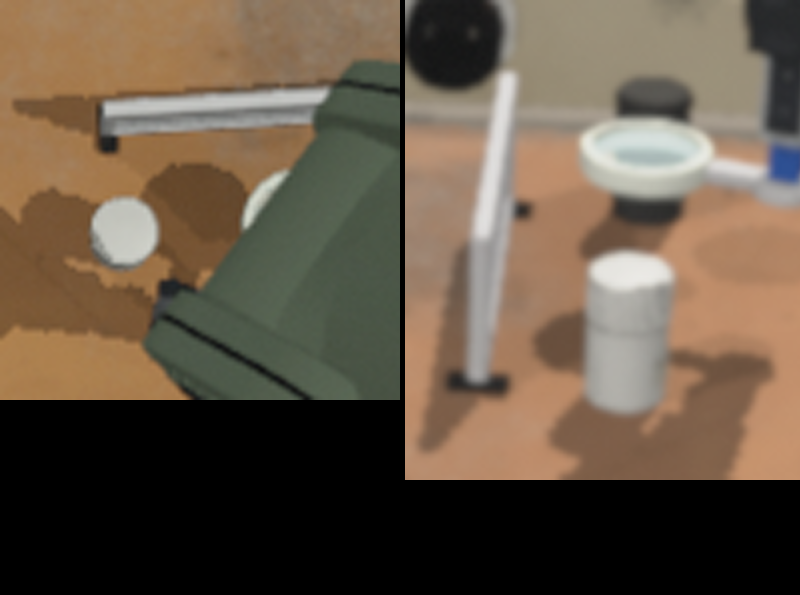

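The view shows the lens ring level at right-crop (645,155), clear of the cans and screen. The lens centre is within 1.5 mm of the mount's axis.

```bash
python3 -m creep '[[[-0.015,0,0.1],0],[[0,0,0.15],0],[[0,0,0.15],0],[[0,0,0.1],0],[[0,0,0.05],0],[[0,0,0.03],0],[[0,0,0],0],[[0,0,0],0]]'
python3 - <<'E'
from h import *
import cv2
q,e=arm.snapshot("side")
b=cv2.resize(q[200:300,310:430,::-1],None,fx=6,fy=6,interpolation=cv2.INTER_CUBIC);cv2.imwrite("pics/s6.png",b)
P=cloud("side",e).reshape(-1,3)
m=(P[:,2]>.025)&(P[:,2]<.045)&(np.hypot(P[:,0]-.438,P[:,1]-.264)<.033);t=P[m]
print(len(t),t.min(0),t.max(0))
# ring-only points, top face
r=np.hypot(t[:,0]-.438,t[:,1]-.264);h=t[(r>.022)&(r<.029)]
print("hist",np.round(np.percentile(h[:,2],[5,25,50,75,90,97]),4))
for a in range(0,360,60):
    an=np.degrees(np.arctan2(h[:,1]-.264,h[:,0]-.438))%360;s=h[(an>=a)&(an<a+60)]
    if len(s)>3:print(a,len(s),np.round(np.percentile(s[:,2],[50,90]),4))
s=arm.get_state();R=rot(s);print(s["tcp_pos"],s["contact_force"],"lens est",s["tcp_pos"]-.06*R[:,0])
E
```

```text
time_s: 18.88
tcp_pos: [0.3815, 0.279, 0.053]
eef_rot: [0.0, 0.138, 0.99, 0.0]
contact_force: [-0.4, -0.1, -0.4]
grip_width: 0.0132
finger_force: 68.1
491 [0.40655096 0.23480375 0.02519777] [0.46588342 0.29207972 0.03871079]
hist [0.028  0.0329 0.0349 0.0366 0.0373 0.0378]
0 64 [0.0339 0.0371]
60 47 [0.036  0.0377]
120 64 [0.0339 0.0372]
180 26 [0.036  0.0372]
240 47 [0.0356 0.0373]
300 34 [0.0349 0.0376]
[0.38146755 0.279042   0.05300751] [-0.30461265  0.91130837 -0.34067712] lens est [0.43919026 0.26266858 0.05301629]
```

View pics/s6.png

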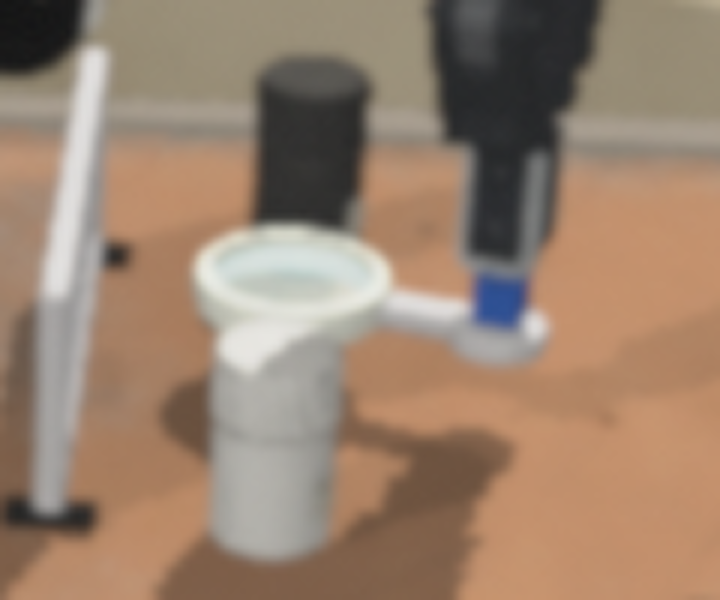

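The view shows the lens level above the hidden mount between the cans. The ring top is at about 37 mm on all sides, so the gap over the mount is about 10.5 mm, with no contact force. I'll let it settle and hand in.

```bash
python3 -m creep '[[[0,0,0],0],[[0,0,0],0],[[0,0,0],0],[[0,0,0],0]]' && python3 -c "
from cell import arm
print(arm.job_done())"
```

```text
time_s: 19.42
tcp_pos: [0.3814, 0.279, 0.0528]
eef_rot: [-0.0, 0.138, 0.99, -0.0]
contact_force: [2.1, 1.1, -0.9]
grip_width: 0.0131
finger_force: 68.1
the job is handed in; nothing more can be done
None
```

Handed in at 19.4 s: the red mount lies about 1 mm from the midpoint between the cans, and the magnifier is held level and still with its lens centred over the mount to about 1–2 mm, about 1 cm above it; I saw nothing else move, and the verdict wasn't shown.

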